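# Load spacers into the bench feeder through its flap with the chute

## Task

Top up the bench feeder: take the aluminium chute with its four hex spacers from the mat, rest its nose gently on the steel sill of the feeder's inlet slot, push it in through the slot and its dust flap and, with the chute still bearing lightly on the sill, tip it so that all four spacers slide into the hopper. Do not lean hard on the feeder, do not push the flap with the gripper, and leave the other things on the bench alone. Then draw the chute out so that the flap shuts and lay it empty and upright back on the black mat.

Things in the scene. Friction and masses are not known exactly. Their poses are not given: they have to be found in the camera images.
- feeder: Bench spacer feeder, a fixed grey steel box 160 (x) by 130 mm (y), 139 mm high, with a clear cover screwed down on top. Origin: on the table under its centre; z up; x points from its inlet face (at x = -80 mm) to its back, so the chute goes in along +x. The only way in is the slot in the inlet face, with the flap behind it.
- mouth (a point): Middle of the lower edge of the inlet slot (the inner edge of its steel sill), drawn at its middle setting, 86 mm above the table. The slot is 32 mm wide and 22.5 mm high, cut in a plate clamped at any height from 8 mm below to 8 mm above this, different each time and not measured: find it by feel or sight. Its upper edge always lies 22.5 mm above the sill. Axes as the feeder's.
- ledge (a point): Point over the outer part of the sill, 22 mm outside the mouth (-x), at the middle setting (true height within 8 mm, as for the mouth). The sill is a level smooth rigid ledge, 37 mm wide, from 34 mm outside the mouth to the mouth; two ears 12 mm high, 32 mm apart inside, stand along it. The slotted plate rises from it 2 to 5 mm outside the mouth.
- hopper (a point): Middle of the hopper's flat floor inside the feeder, 32 mm above the table. The hopper is 152 mm (x) by 122 mm (y) inside. A spacer lying in it has its centre about 38 mm above the table (more if on another). Axes as the feeder's.
- flap (a joint): Dust flap: a light aluminium plate 32 mm wide and 46 mm long that hangs just inside the slot from a hinge 122 mm above the table and closes the mouth. 0 = hanging shut; grows as it is pushed inward (rad, at most 1.5). A weak spring shuts it (about 0.3 to 1 N at its lower end).
- chute_center (a point): Middle of the chute, a loose aluminium trough 200 (x) by 26 (y) mm outside, 21 mm wide inside, 26 mm high (this point is half-way up), floor and walls 2.5 mm. +x points to its open nose (x = +100 mm); the rear is closed. Walls only 16 mm high over the last 50 mm to the nose. z up. About 110 g; take it across the two rubber strips outside its walls (29 mm over both, 60 mm long, centred at x = -25 mm, where it balances).
- mat: Black work mat, fixed, 260 mm (x) by 460 mm (y), 2 mm thick; origin at the centre of its underside on the table. The chute starts on it.
- spacer0_c (a point): Centre of a steel hexagonal spacer, 12 mm across flats, 25 mm long (along x), about 20 g, lying loose in the chute. Slides on the chute's floor when that is tipped about 14 to 22 degrees; slides freely at 26 to 28. (The chute, bearing on the sill, can be tipped to about 30 degrees before it meets the slot's upper edge.)
- spacer1_c (a point): Centre of a steel hexagonal spacer, 12 mm across flats, 25 mm long (along x), about 20 g, lying loose in the chute. Slides on the chute's floor when that is tipped about 14 to 22 degrees; slides freely at 26 to 28. (The chute, bearing on the sill, can be tipped to about 30 degrees before it meets the slot's upper edge.)
- spacer2_c (a point): Centre of a steel hexagonal spacer, 12 mm across flats, 25 mm long (along x), about 20 g, lying loose in the chute. Slides on the chute's floor when that is tipped about 14 to 22 degrees; slides freely at 26 to 28. (The chute, bearing on the sill, can be tipped to about 30 degrees before it meets the slot's upper edge.)
- spacer3_c (a point): Centre of a steel hexagonal spacer, 12 mm across flats, 25 mm long (along x), about 20 g, lying loose in the chute. Slides on the chute's floor when that is tipped about 14 to 22 degrees; slides freely at 26 to 28. (The chute, bearing on the sill, can be tipped to about 30 degrees before it meets the slot's upper edge.)
- tip_block: Bystander: black soldering-tip holder, loose; its origin is the centre of its underside. Leave it where it is.
- solder_stand: Bystander: solder reel on its stand, loose; its origin is the centre of its underside. Leave it where it is.
- board_a: Bystander: small green circuit board, loose; its origin is the centre of its underside. Leave it where it is.
- board_b: Bystander: small green circuit board, loose; its origin is the centre of its underside. Leave it where it is.
- cap: Bystander: blue plastic cap, loose; its origin is the centre of its underside. Leave it where it is.
- flux_pot: Bystander: white pot, loose; its origin is the centre of its underside. Leave it where it is.
- driver: Bystander: screwdriver, loose; its origin is the centre of its underside. Leave it where it is.
- parts_tray: Bystander: black tray of connectors, loose; its origin is the centre of its underside. Leave it where it is.

How it is judged:
By the outcome, as a careful person would: the job done as asked, in the order asked, and still so for the second after the job is handed in, with the robot touching nothing.
It also fails if it takes over 72 s, if anything falls off the work surface, if the arm or the gripper's body presses on something with over 40 N, if the wrist force passes 120 N, or if a joint passes its speed limit or range.

## Robot

A 6-joint arm with a two-finger parallel gripper is mounted at the origin on the work surface. World frame = base frame: x ahead of the robot, y to its left, z up, the work surface at z = 0. Lengths are in m, angles in rad, forces in N, time in s.
With the tool pointing down it reaches from about 0.35 to 0.775 m from the base axis. Payload 7.3 kg.
Tool frame: the origin (TCP) lies between the finger pads; the fingertips stand 8 mm ahead of it and the grasp point (between the pads) lies 11 mm behind it (robot.nose_length is the distance from the TCP to the fingertips, in m); z points along the fingers, y is the line along which they close (so a half turn about z gives the same grasp; the last joint's range is limited). The gripper opens to 92 mm and grips with 3 to 60 N. Pads are 19 mm wide; open, the fingers measure 130 mm over their backs; the gripper's body (75 mm by 190 mm) begins 47 mm behind the grasp point.
Start: joints at [-1.347, 0.342, 1.524, -0, 1.275, -0.146], TCP at [0.19, -0.49, 0.235] pointing down, gripper open.
Joint ranges: [-2.53, 2.53], [-0.77, 2.02], [0.04, 2.7], [-1, 4.14], [0.28, 2.66], [-3.11, 3.11]. Speed limits (rad/s): [2.57, 2.57, 3.14, 3.14, 3.14, 3.14].

## Interface

Orientations are given as [roll, pitch, yaw] about the fixed x, y, z axes, in that order (R = Rz(yaw) Ry(pitch) Rx(roll)).
In Python, from cell import robot gives the robot as it stands. The module is installed in compiled form; this text tells all that it offers.
- The arm moves only by the shell command python3 -m jog 'ROWS' [FORCE]. ROWS is JSON, a list that holds one entry, the list of rows, each a list of 5 numbers: the gripper's target within -1 to 1 (fully open at 1, half-way at 0, shut at -1), then the shift along the tool's x, y, z in m, then the turn about the tool's z in rad. A call has 1 to 5 rows; each row is the pose to reach, as a shift and turn from the pose commanded when the call began, along the tool's axes at that moment; what a row does not reach only later rows make up. A row lasts 1/12 s, in which the tool goes at most 41.7 mm and 7.16 degrees, less where a joint would pass 70% of its speed; a pose out of reach is approached as far as the arm can. A call with a gripper value outside its range is refused whole. The fingers move at their own pace and stop on an object; FORCE is the grip in N (left out, the last holds). Time passes only in rows, so rows that repeat a pose let the fingers close. It gives the time, the measured TCP pose, the force, the opening and the grip force at its end, in the units of the state.
- robot.observe(): the state, without advancing time (a new reading comes with each control period).
- robot.read_camera(name): name is "scene" or "top"; returns the picture (480x640x3 uint8, red, green, blue); there is no depth.
- robot.camera_model(name): a dict with "camera_matrix" (3x3 intrinsics, pixels), "position" and "attitude" of the camera in the world. Camera axes: x right, y down, z forward; pixel columns grow to the right and rows downward; lengths in m; the calibration is good to about 2 mm. A picture is of the moment at which its call begins. camera_model takes no time and is no camera call.
- robot.hand_in(): hands the job in; it is judged then, once.
The state is a dict: "time": time; "qpos": joint angles; "qvel": joint speeds; "joint_efforts": joint torques, N m; "tool_pos": TCP position; "tool_rot": TCP orientation; "contact_force": force on the tool from outside, world axes, zero at the start; "torque": the same for the moment, N m; "opening": finger opening in m; "grip_force": force on a finger pad.
Only numpy, scipy, OpenCV 4.12 (cv2) and the standard library are available. Lean on these libraries where they do the work, as an engineer would, in place of code of your own. Each camera call takes 0.05 s, during which the arm holds its last target. There are 200 camera calls.

## Working session

There is one attempt and no reset: what is moved stays moved. The work goes in short steps, Python scripts to look and compute and a shell command to move; the robot and the scene stay as the last step left them, time stands still between calls to the robot, and variables do not carry over. Pictures are saved under pics/ and viewed, at most 10 in all, crops included, and the job is handed in when it is done.

```bash
mkdir -p pics; cat > h.py <<'E'
import numpy as np, cv2
from cell import robot
from scipy.spatial.transform import Rotation as R
def cam(n):
    m=robot.camera_model(n); a=np.array(m["attitude"],float)
    A=a if a.shape==(3,3) else (R.from_euler('xyz',a).as_matrix() if a.size==3 else None)
    return np.array(m["camera_matrix"]),np.array(m["position"]),A
def ray(n,uv):
    K,p,A=cam(n); d=A@np.linalg.inv(K)@np.array([uv[0],uv[1],1.]); return p,d
def px2w(n,uv,z):
    p,d=ray(n,uv); return p+d*(z-p[2])/d[2]
def w2px(n,P):
    K,p,A=cam(n); c=K@(A.T@(np.asarray(P,float)-p)); return c[:2]/c[2]
def snap(n,f):
    im=robot.read_camera(n); cv2.imwrite('pics/'+f,im[:,:,::-1]); return im
E
python3 - <<'E'
from h import *
for n in("scene","top"):
    print(robot.camera_model(n)); snap(n,n+'0.png')
print(robot.observe(), robot.nose_length)
E
```

```text
{'camera_matrix': array([[528.03284718,   0.        , 321.16195932],
       [  0.        , 528.03284718, 241.68163222],
       [  0.        ,   0.        ,   1.        ]]), 'position': array([ 0.94974762, -0.59387144,  0.90120481]), 'attitude': array([-2.41120249, -0.01031658,  0.59241517])}
{'camera_matrix': array([[544.3177152 ,   0.        , 309.00554748],
       [  0.        , 544.3177152 , 238.87963567],
       [  0.        ,   0.        ,   1.        ]]), 'position': array([ 0.47132268, -0.01106532,  1.02112377]), 'attitude': array([-3.07299169,  0.01380686, -1.58119498])}
{'time': 0.1, 'qpos': array([-1.34697494e+00,  3.42660540e-01,  1.52488883e+00, -3.75876593e-05,
        1.27540690e+00, -1.46004931e-01]), 'qvel': array([-0.00091342, -0.00041731, -0.00294677, -0.00083619,  0.00037412,
        0.00020026]), 'joint_efforts': array([ 2.83980822e-03, -4.32004237e+01, -2.44692582e+01,  7.18077784e-02,
        5.26098534e-02, -6.35492120e-05]), 'tool_pos': array([ 0.18969439, -0.48916559,  0.23412196]), 'tool_rot': array([-3.14023831e+00, -1.62826518e-04,  3.69837171e-01]), 'contact_force': array([-0.76964183,  0.0508241 , -0.19602077]), 'torque': array([ 0.00251666,  0.02219161, -0.00386727]), 'grip_force': 0.0, 'opening': 0.09169278197429487} 0.008
```

View pics/top0.png

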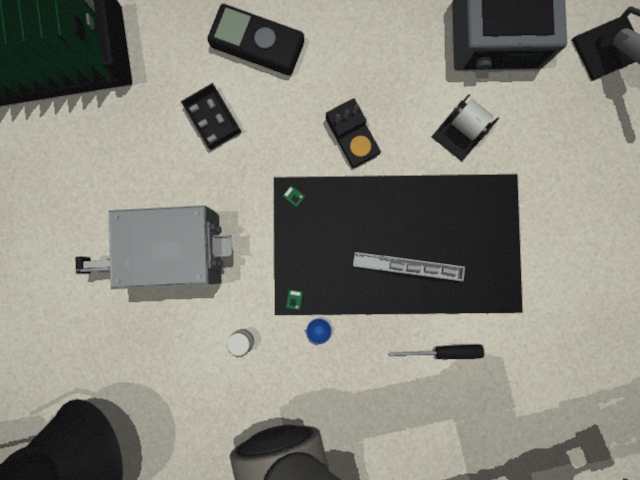

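View pics/scene0.png

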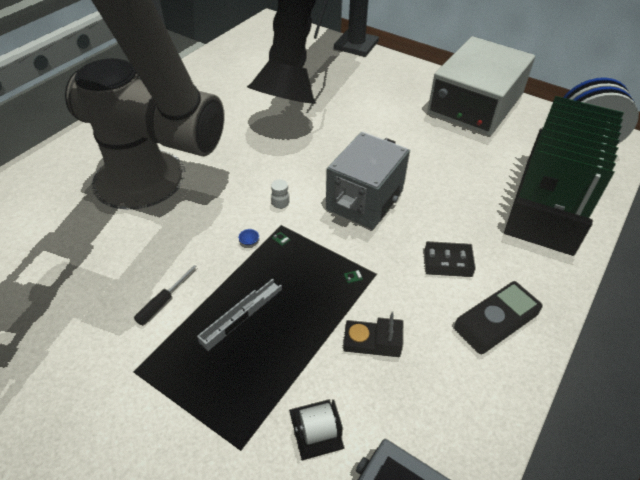

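```bash
python3 - <<'E'
from h import *
t=cv2.imread('pics/top0.png');s=cv2.imread('pics/scene0.png')
a=cv2.resize(t[240:295,340:480],(800,314),interpolation=cv2.INTER_CUBIC)
b=cv2.resize(t[195:300,70:245],(475,285),interpolation=cv2.INTER_CUBIC)
c=cv2.resize(s[125:235,315:415],(259,285),interpolation=cv2.INTER_CUBIC)
o=np.zeros((600,800,3),np.uint8);o[:314]=a;o[314:599,:475]=b;o[314:599,500:759]=c
cv2.imwrite('pics/z1.png',o)
E
```

```text
(no output)
```

View pics/z1.png

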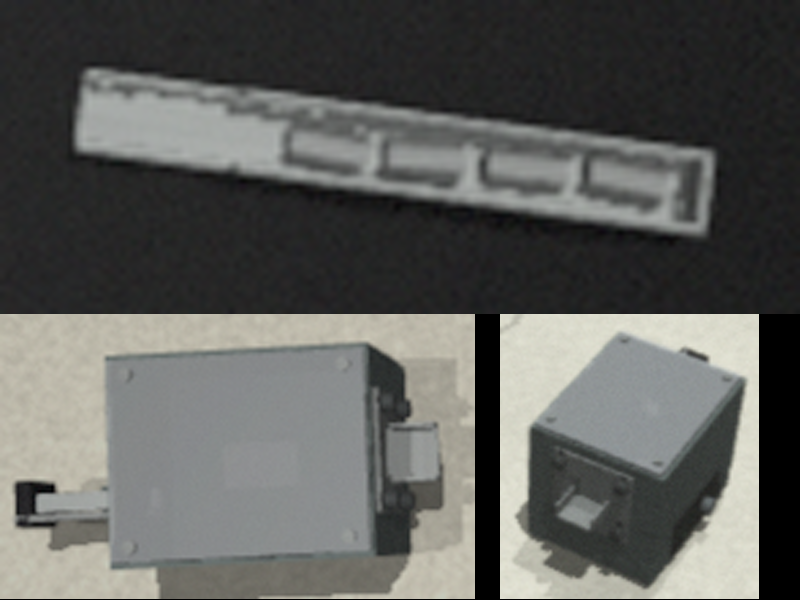

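```bash
python3 - <<'E'
from h import *
print(w2px('top',[.47,0,0]))
o=lambda u,v:(340+u/5.714,240+v/5.714)
N=[px2w('top',o(*p),.018) for p in((85,70),(77,152))]; Rr=[px2w('top',o(*p),.028) for p in((714,152),(705,236))]
n=np.mean(N,0);r=np.mean(Rr,0);print('chute',n,r,np.hypot(*(n-r)[:2]),np.degrees(np.arctan2(*(n-r)[1::-1])), np.hypot(*(N[0]-N[1])[:2]))
b=lambda u,v:(70+u/2.714,195+(v-314)/2.714)
F=np.array([px2w('top',b(*p),.139) for p in((107,357),(367,344),(374,555),(110,567))]);print(F)
c=F.mean(0);d=F[0]+F[3]-F[1]-F[2];print('feeder',c,np.degrees(np.arctan2(d[1],d[0])),[np.hypot(*(F[i]-F[i-1])[:2]) for i in range(4)])
for p in((439,424),(437,480),(388,424),(386,482)): print(px2w('top',b(*p),.09))
E
```

```text
[310.63428947 277.04905235]
chute [ 0.50155782 -0.08067899  0.018     ] [ 0.47276165 -0.27884827  0.028     ] 0.20025054416659016 81.73216438877753 0.026545795441163603
[[0.58182096 0.32706665 0.139     ]
 [0.5878039  0.16968108 0.139     ]
 [0.46100436 0.16514975 0.139     ]
 [0.45546848 0.32338641 0.139     ]]
feeder [0.52152443 0.24632097 0.139     ] 92.09011427938027 [np.float64(0.1264060671188747), np.float64(0.1574992462937881), np.float64(0.12688047247974185), np.float64(0.15833347007231877)]
[0.54271233 0.1338594  0.09      ]
[0.50725019 0.13514844 0.09      ]
[0.54308255 0.16624059 0.09      ]
[0.50633826 0.16744419 0.09      ]
```

The top view shows the chute with its nose left at about (354,259) and its rear at (464,274), spacers packed at the rear. The feeder is at (160,247), and its sill sticks out to the right at about (222,245). That gives the chute yaw as 81.7° and the feeder yaw as 92.1°.

```bash
python3 -m jog '[[[1,0.036,-0.014,0.01,-0.11],[1,0.073,-0.027,0.02,-0.22],[1,0.109,-0.041,0.03,-0.33],[1,0.146,-0.054,0.04,-0.44],[1,0.182,-0.068,0.05,-0.55]]]' 30
python3 -c "
from h import *
s=robot.observe();p=s['tool_pos'];y=s['tool_rot'][2];d=np.array([.4797,-.2313])-p[:2]
print(p,y,d@[np.cos(y),np.sin(y)],d@[np.sin(y),-np.cos(y)],y-1.4265)"
```

```text
time: 0.52
tool_pos: [0.3359, -0.3589, 0.1841]
tool_rot: [-3.141, -0.0, 0.925]
contact_force: [0.8, -1.5, 0.4]
opening: 0.0918
grip_force: 0.0
[ 0.33586541 -0.3589046   0.18408147] 0.9246136310115947 0.18848701601999482 0.03799960484853566 -0.5018863689884054
```

```bash
python3 -m jog '[[[1,0.038,0.008,0.012,-0.1],[1,0.076,0.016,0.024,-0.2],[1,0.113,0.023,0.036,-0.3],[1,0.151,0.03,0.05,-0.4],[1,0.1885,0.038,0.064,-0.502]]]'
python3 -m jog '[[[1,0,0,0,0],[1,0,0,0,0]]]' >/dev/null
python3 -c "
from h import *
s=robot.observe();p=s['tool_pos'];y=s['tool_rot'][2];d=np.array([.4797,-.2313])-p[:2]
print(p,y,d@[np.cos(y),np.sin(y)],d@[np.sin(y),-np.cos(y)],y-1.4265)
snap('top','t1.png');t=cv2.imread('pics/t1.png')
cv2.imwrite('pics/t1z.png',cv2.resize(t[220:320,340:540],(800,400)))"
```

```text
time: 0.93
tool_pos: [0.4803, -0.2317, 0.1199]
tool_rot: [-3.141, -0.0, 1.427]
contact_force: [1.2, -0.5, 0.6]
opening: 0.092
grip_force: 0.0
[ 0.47986221 -0.23144357  0.1193991 ] 1.4254575526743505 0.0001185671791030481 -0.00018129579430458946 -0.0010424473256496203
```

View pics/t1z.png

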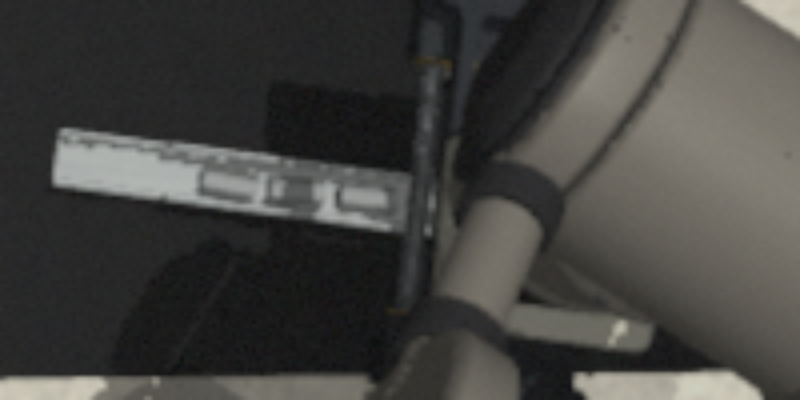

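The open fingers straddle the rear half of the chute, square to it. The nose end is at the left of the crop (about 60,160) and the finger line is at about (425,180). Next I descend and grip.

```bash
python3 -m jog '[[[1,0,0,0.026,0],[1,0,0,0.052,0],[1,0,0,0.078,0],[1,0,0,0.096,0],[1,0,0,0.104,0]]]' 
python3 -m jog '[[[0,0,0,0,0],[-0.5,0,0,0,0],[-0.8,0,0,0,0],[-1,0,0,0,0],[-1,0,0,0,0]]]' 20
python3 -m jog '[[[-1,0,0,0,0],[-1,0,0,0,0],[-1,0,0,0,0],[-1,0,0,0,0],[-1,0,0,0,0]]]' 3
```

```text
time: 1.57
tool_pos: [0.4774, -0.2341, 0.0149]
tool_rot: [-3.139, -0.001, 1.419]
contact_force: [-0.0, 0.9, 1.1]
opening: 0.0918
grip_force: 0.0
time: 1.98
tool_pos: [0.4799, -0.2339, 0.0179]
tool_rot: [3.14, 0.001, 1.422]
contact_force: [0.2, -0.5, 0.4]
opening: 0.0631
grip_force: 0.0
time: 2.4
tool_pos: [0.4794, -0.2334, 0.0167]
tool_rot: [3.142, 0.0, 1.422]
contact_force: [-0.6, 0.1, -0.8]
opening: 0.0294
grip_force: 0.0
```

```bash
for i in 1 2 3; do python3 -m jog '[[[-1,0,0,0,0],[-1,0,0,0,0],[-1,0,0,0,0]]]' 3; done
```

```text
time: 2.65
tool_pos: [0.4794, -0.2334, 0.0167]
tool_rot: [3.142, 0.0, 1.422]
contact_force: [0.2, 0.5, 1.7]
opening: 0.0289
grip_force: 3.0
time: 2.9
tool_pos: [0.4793, -0.2334, 0.0167]
tool_rot: [-3.142, -0.0, 1.422]
contact_force: [0.1, 1.5, 0.7]
opening: 0.0291
grip_force: 3.0
time: 3.15
tool_pos: [0.4794, -0.2334, 0.0167]
tool_rot: [3.142, 0.0, 1.422]
contact_force: [0.1, 0.8, 0.7]
opening: 0.0292
grip_force: 3.0
```

```bash
python3 -c "
from h import *
snap('scene','s1.png')"
python3 -m jog '[[[-1,0,0,-0.003,0],[-1,0,0,-0.006,0],[-1,0,0,-0.009,0],[-1,0,0,-0.012,0],[-1,0,0,-0.012,0]]]' 3
python3 -m jog '[[[-1,0,0,0,0],[-1,0,0,0,0],[-1,0,0,0,0]]]' 3
python3 -c "
from h import *
snap('scene','s2.png')
o=np.vstack([cv2.resize(cv2.imread('pics/'+f)[265:365,180:300],(720,600))[:, :] for f in('s1.png','s2.png')])
o=np.hstack([cv2.resize(cv2.imread('pics/'+f)[265:365,185:295],(400,364),interpolation=cv2.INTER_CUBIC) for f in('s1.png','s2.png')])
cv2.imwrite('pics/c1.png',o)"
```

```text
time: 3.62
tool_pos: [0.4797, -0.2337, 0.0294]
tool_rot: [3.141, 0.001, 1.422]
contact_force: [0.5, 0.3, -1.8]
opening: 0.0285
grip_force: 3.0
time: 3.87
tool_pos: [0.4793, -0.2334, 0.0287]
tool_rot: [3.142, 0.0, 1.422]
contact_force: [-0.0, 0.3, -0.9]
opening: 0.0291
grip_force: 3.0
```

View pics/c1.png

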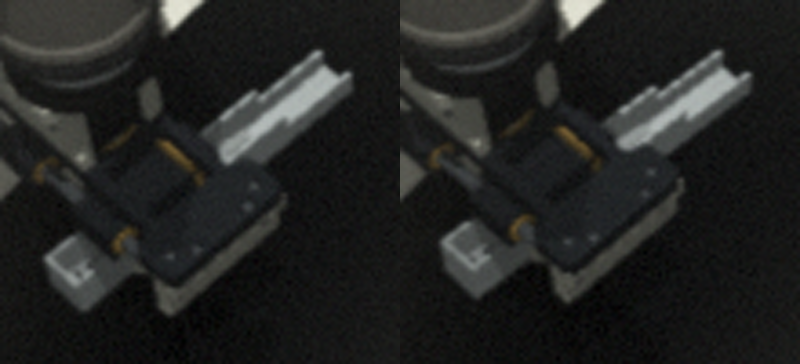

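The nose stays on the mat (crop about 335,70 in both halves) while the rear rises, so the chute pivots freely in a 3 N grip. Next: lower it back level, grip hard, and lift.

```bash

python3 -m jog '[[[-1,0,0,0.003,0],[-1,0,0,0.006,0],[-1,0,0,0.009,0],[-1,0,0,0.012,0],[-1,0,0,0.012,0]]]' 3
python3 -m jog '[[[-1,0,0,0,0],[-1,0,0,0,0],[-1,0,0,0,0]]]' 50
python3 -m jog '[[[-1,0,0,-0.003,0],[-1,0,0,-0.006,0],[-1,0,0,-0.009,0],[-1,0,0,-0.012,0],[-1,0,0,-0.012,0]]]' 50
python3 -m jog '[[[-1,0,0,0,0],[-1,0,0,0,0],[-1,0,0,0,0]]]' 
python3 -c "
from h import *
snap('scene','s3.png')
o=np.hstack([cv2.resize(cv2.imread('pics/'+f)[265:365,185:295],(400,364),interpolation=cv2.INTER_CUBIC) for f in('s1.png','s3.png')])
cv2.imwrite('pics/c2.png',o)"
```

```text
time: 4.33
tool_pos: [0.4792, -0.2333, 0.0161]
tool_rot: [-3.141, -0.0, 1.422]
contact_force: [0.2, 1.4, -2.0]
opening: 0.029
grip_force: 3.0
time: 4.58
tool_pos: [0.4793, -0.2334, 0.0167]
tool_rot: [-3.141, 0.0, 1.422]
contact_force: [-0.1, 0.0, -1.8]
opening: 0.0282
grip_force: 50.0
time: 5.0
tool_pos: [0.4798, -0.2337, 0.0296]
tool_rot: [3.14, 0.001, 1.422]
contact_force: [-0.2, -0.7, -1.4]
opening: 0.0284
grip_force: 50.0
time: 5.25
tool_pos: [0.4793, -0.2334, 0.0286]
tool_rot: [-3.141, -0.0, 1.422]
contact_force: [0.4, -0.6, -1.9]
opening: 0.0286
grip_force: 50.0
```

View pics/c2.png

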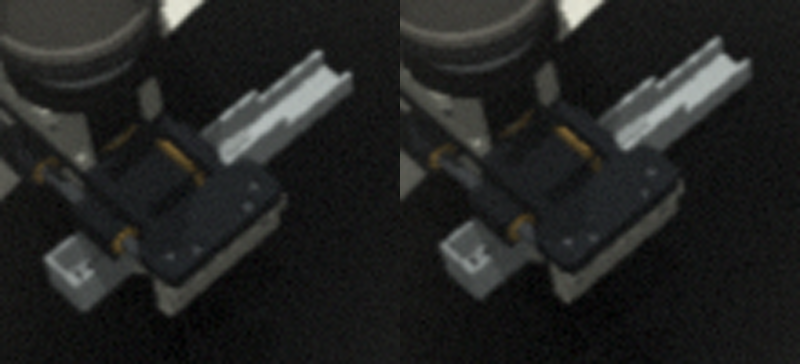

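Under 50 N the whole chute rises level; the nose moves from crop (320,52) to (318,38), matching a 12 mm lift. Now I carry it to a hover just over the ledge.

```bash
cat > rel.py <<'E'
import sys
from h import *
# target: nose at distance s (mm, + inward) from mouth on feeder axis; TCP = nose - 154 mm
C=np.array([.5215,.2463]);Y=np.radians(92.09);d=np.array([np.cos(Y),np.sin(Y)])
s=float(sys.argv[1])/1e3; z=float(sys.argv[2]); st=robot.observe();p=st['tool_pos'];y=st['tool_rot'][2]
T=C+(-.08+s-.154)*d; e=T-p[:2]
print('tx %.4f ty %.4f tz %.4f turn %.4f'%(e@[np.cos(y),np.sin(y)],e@[np.sin(y),-np.cos(y)],p[2]-z,y-Y), p.round(4),st['contact_force'].round(2))
E
python3 -m jog '[[[-1,0,0,-0.01,0],[-1,0,0,-0.03,0],[-1,0,0,-0.055,0],[-1,0,0,-0.08,0],[-1,0,0,-0.1,0]]]' 
python3 -m jog '[[[-1,0.01,0.001,0,-0.015],[-1,0.03,0.002,0,-0.04],[-1,0.055,0.004,0,-0.07],[-1,0.08,0.006,0,-0.09],[-1,0.1,0.009,0,-0.09]]]' 
python3 -m jog '[[[-1,0,0,0,0],[-1,0,0,0,0]]]' 
python3 rel.py -22 0.13
```

```text
time: 5.72
tool_pos: [0.4796, -0.2336, 0.1311]
tool_rot: [3.14, 0.001, 1.422]
contact_force: [0.2, -0.5, -1.8]
opening: 0.0277
grip_force: 50.0
time: 6.13
tool_pos: [0.5026, -0.1336, 0.1282]
tool_rot: [-3.14, -0.001, 1.513]
contact_force: [-0.0, -0.6, -1.1]
opening: 0.0287
grip_force: 50.0
time: 6.3
tool_pos: [0.5029, -0.1344, 0.1282]
tool_rot: [-3.141, -0.0, 1.515]
contact_force: [-0.3, -0.1, -1.8]
opening: 0.0281
grip_force: 50.0
tx 0.1263 ty 0.0209 tz -0.0018 turn -0.0926 [ 0.5029 -0.1344  0.1282] [-0.29 -0.07 -1.81]
```

```bash

python3 -m jog '[[[-1,0.01,0.002,0,-0.015],[-1,0.03,0.005,-0.002,-0.04],[-1,0.055,0.01,-0.002,-0.07],[-1,0.08,0.015,-0.002,-0.093],[-1,0.1,0.0209,-0.002,-0.093]]]' 
python3 -m jog '[[[-1,0.012,0,0,0],[-1,0.02,0,0,0],[-1,0.025,0,0,0],[-1,0.0263,0,0,0],[-1,0.0263,0,0,0]]]' 
python3 -m jog '[[[-1,0,0,0,0],[-1,0,0,0,0]]]' >/dev/null
python3 rel.py -22 0.13
python3 -c "
from h import *
snap('scene','s4.png');snap('top','t4.png')
a=cv2.resize(cv2.imread('pics/s4.png')[125:285,270:430],(400,400),interpolation=cv2.INTER_CUBIC)
b=cv2.resize(cv2.imread('pics/t4.png')[195:295,190:290],(400,400),interpolation=cv2.INTER_CUBIC)
cv2.imwrite('pics/c4.png',np.hstack([a,b]))"
```

```text
time: 6.72
tool_pos: [0.5297, -0.0361, 0.1305]
tool_rot: [-3.141, -0.0, 1.606]
contact_force: [-0.2, -0.7, -1.5]
opening: 0.0284
grip_force: 50.0
time: 7.13
tool_pos: [0.5287, -0.0114, 0.1307]
tool_rot: [-3.141, 0.0, 1.604]
contact_force: [-0.6, -0.2, -1.4]
opening: 0.028
grip_force: 50.0
tx 0.0022 ty 0.0020 tz 0.0008 turn -0.0035 [ 0.5289 -0.0118  0.1308] [ 0.02 -0.34 -1.28]
```

View pics/c4.png

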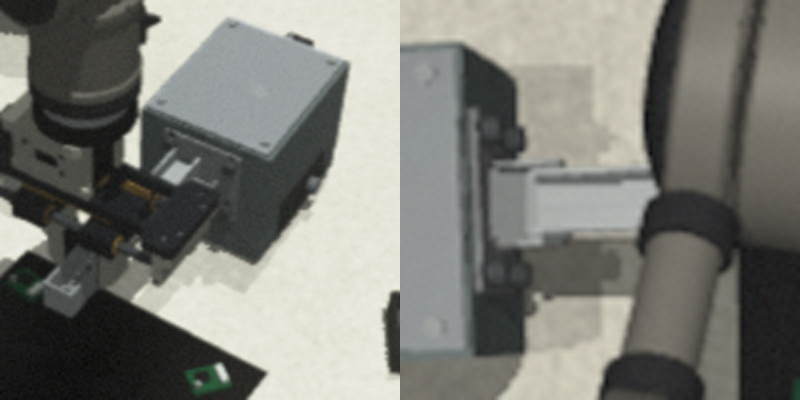

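```bash

python3 -c "
from h import *
for z in(.078,.082,.086,.09,.094): print(z,[w2px('scene',[x,y,z]).round(1) for x,y in((.5072,.1317),(.5442,.1331))])"
python3 -m jog '[[[-1,0.002,0.002,0.004,-0.003],[-1,0.002,0.002,0.008,-0.003],[-1,0.002,0.002,0.012,-0.003],[-1,0.002,0.002,0.014,-0.003],[-1,0.002,0.002,0.014,-0.003]]]' 
python3 -m jog '[[[-1,0,0,0,0],[-1,0,0,0,0]]]' >/dev/null
python3 rel.py -22 0.115
```

```text
0.078 [array([334.4, 204.5]), array([348.8, 210.8])]
0.082 [array([334.4, 203.2]), array([348.8, 209.5])]
0.086 [array([334.5, 201.9]), array([348.9, 208.2])]
0.09 [array([334.5, 200.6]), array([349. , 206.9])]
0.094 [array([334.6, 199.3]), array([349.1, 205.6])]
time: 7.82
tool_pos: [0.5304, -0.0088, 0.1159]
tool_rot: [-3.14, -0.0, 1.608]
contact_force: [0.6, 0.3, -0.3]
opening: 0.0282
grip_force: 50.0
tx -0.0006 ty -0.0002 tz 0.0018 turn 0.0006 [ 0.531  -0.0089  0.1168] [-0.06  0.03 -1.46]
```

```bash
cat > f.py <<'E'
from h import *
F=[];
for i in range(5): robot.read_camera('scene'); o=robot.observe(); F.append(o['contact_force']); 
print('F',np.mean(F,0).round(2),'z',o['tool_pos'][2].round(4),'t',round(o['time'],2))
E
python3 f.py
python3 -m jog '[[[-1,0,0,0.002,0],[-1,0,0,0.004,0],[-1,0,0,0.006,0],[-1,0,0,0.006,0]]]' >/dev/null; python3 f.py
python3 -m jog '[[[-1,0,0,0.001,0],[-1,0,0,0.002,0],[-1,0,0,0.002,0]]]' >/dev/null; python3 f.py
python3 -m jog '[[[-1,0,0,0.001,0],[-1,0,0,0.002,0],[-1,0,0,0.002,0]]]' >/dev/null; python3 f.py
```

```text
F [ 0.   -0.17 -1.44] z 0.1169 t 8.23
F [-0.16 -0.24 -1.63] z 0.1107 t 8.82
F [-0.16  0.13 -1.29] z 0.1087 t 9.32
F [-0.22 -0.21 -1.1 ] z 0.1067 t 9.82
```

```bash

python3 -m jog '[[[-1,0,0,0.001,0],[-1,0,0,0.0015,0],[-1,0,0,0.0015,0]]]' >/dev/null; python3 f.py
python3 -m jog '[[[-1,0,0,0.001,0],[-1,0,0,0.0015,0],[-1,0,0,0.0015,0]]]' >/dev/null; python3 f.py
```

```text
F [-0.13 -0.11 -1.78] z 0.1052 t 10.32
F [-0.03 -0.18 -1.73] z 0.1037 t 10.82
```

```bash

python3 -m jog '[[[-1,0,0,0.001,0],[-1,0,0,0.0015,0],[-1,0,0,0.0015,0]]]' >/dev/null; python3 f.py
python3 -m jog '[[[-1,0,0,0.001,0],[-1,0,0,0.0015,0],[-1,0,0,0.0015,0]]]' >/dev/null; python3 f.py
```

```text
F [ 0.19  0.07 -1.52] z 0.1022 t 11.32
F [-0.13  0.38 -1.63] z 0.1007 t 11.82
```

```bash

python3 -m jog '[[[-1,0,0,0.001,0],[-1,0,0,0.0015,0],[-1,0,0,0.0015,0]]]' >/dev/null; python3 f.py
python3 -m jog '[[[-1,0,0,0.0005,0],[-1,0,0,0.001,0],[-1,0,0,0.001,0]]]' >/dev/null; python3 f.py
```

```text
F [ 0.15 -0.39 -1.51] z 0.0992 t 12.32
F [ 0.09 -0.2  -1.51] z 0.0982 t 12.82
```

```bash

python3 -m jog '[[[-1,0,0,0.0005,0],[-1,0,0,0.001,0],[-1,0,0,0.001,0]]]' >/dev/null; python3 f.py
python3 -m jog '[[[-1,0,0,0.0005,0],[-1,0,0,0.001,0],[-1,0,0,0.001,0]]]' >/dev/null; python3 f.py
```

```text
F [ 0.08  0.42 -2.03] z 0.0972 t 13.32
F [-0.03  0.17 -1.72] z 0.0962 t 13.82
```

```bash
cat > f.py <<'E'
from h import *
F=[];M=[]
for i in range(4): robot.read_camera('scene'); o=robot.observe(); F.append(o['contact_force']);M.append(o['torque'])
print('F',np.mean(F,0).round(2),'M',np.mean(M,0).round(3),'sd',np.std(M,0).round(3),'z',o['tool_pos'].round(4),'t',round(o['time'],2))
E
python3 f.py
python3 -m jog '[[[-1,0,0,0.0005,0],[-1,0,0,0.001,0],[-1,0,0,0.001,0]]]' >/dev/null; python3 f.py
```

```text
F [-0.39 -0.04 -1.63] M [-0.08  -0.089  0.016] sd [0.015 0.04  0.035] z [ 0.5309 -0.0089  0.0962] t 14.02
F [ 0.17 -0.27 -1.48] M [-0.061 -0.11  -0.001] sd [0.011 0.026 0.021] z [ 0.5309 -0.0089  0.0952] t 14.47
```

```bash

python3 -m jog '[[[-1,0,0,0.0005,0],[-1,0,0,0.001,0],[-1,0,0,0.001,0]]]' >/dev/null; python3 f.py
python3 -m jog '[[[-1,0,0,0.0005,0],[-1,0,0,0.001,0],[-1,0,0,0.001,0]]]' >/dev/null; python3 f.py
```

```text
F [-0.15 -0.2  -1.42] M [-0.07  -0.099  0.03 ] sd [0.016 0.038 0.016] z [ 0.5309 -0.0089  0.0942] t 14.92
F [ 0.31 -0.1  -1.78] M [-0.014 -0.116 -0.018] sd [0.014 0.027 0.04 ] z [ 0.5309 -0.0089  0.0932] t 15.37
```

```bash

python3 -m jog '[[[-1,0,0,0.0003,0],[-1,0,0,0.0005,0],[-1,0,0,0.0005,0]]]' >/dev/null; python3 f.py
python3 -c "
from h import *
snap('scene','s5.png');snap('top','t5.png')
a=cv2.resize(cv2.imread('pics/s5.png')[165:245,315:395],(400,400),interpolation=cv2.INTER_CUBIC)
b=cv2.resize(cv2.imread('pics/t5.png')[215:275,200:260],(400,400),interpolation=cv2.INTER_CUBIC)
cv2.imwrite('pics/c5.png',np.hstack([a,b]))"
```

```text
F [ 0.39 -0.27 -0.54] M [-0.011 -0.136 -0.01 ] sd [0.007 0.046 0.02 ] z [ 0.5309 -0.009   0.0927] t 15.82
```

View pics/c5.png

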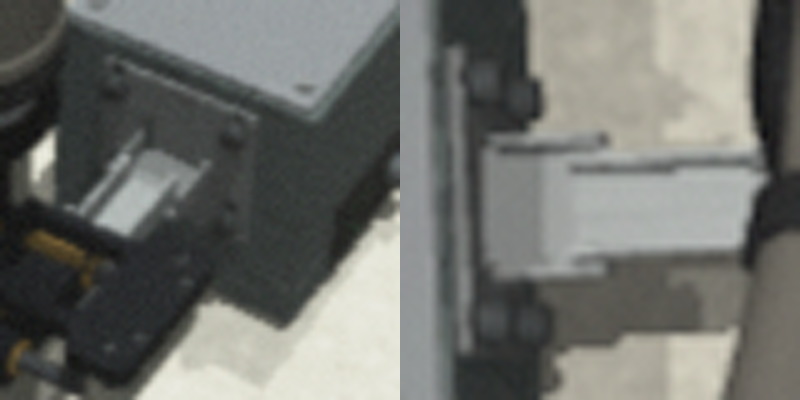

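```bash
python3 -c "
from h import *
g=cv2.imread('pics/t5.png',0).astype(int); 
for c in (216,219,223,226,228,232,238,244,250): print(c,g[228:264,c])"
```

```text
216 [ 56  58  55  51  45  49  58 110 103  75 113 132 130 130 131 130 131 130
 130 129 128 129 129 128 128 128 127 129 109  70  53  50  49  54  54  53]
219 [ 65  67  63  58  50  91 113 144 130  81 113 131 131 131 129 132 130 129
 131 131 130 130 130 130 130 131 131 143 108  59  45  46  47  59  63  67]
223 [167 163 167 172 171 164 164 163 128 101 141 161 158 159 160 159 160 159
 160 161 161 160 161 161 160 159 160 162 117  82  88  90  86  76  73  75]
226 [168 163 163 164 161 163 162 145 126 118 159 140 106 152 170 170 171 174
 172 167 167 168 169 172 177 144 124 144 112  85  87  86  88  87  87  86]
228 [164 163 163 164 165 166 163 145 132 125 159 145 111 155 174 174 176 178
 175 171 173 175 176 168 176 126 125 139 105  84  90  89  88  90  89  90]
232 [168 169 165 164 162 166 171 172 174 174 177 147 113 157 175 173 176 177
 175 171 175 176 176 174 158 112  82  81  83  89  87  88  88  87  86  85]
238 [170 167 167 168 167 168 168 169 167 172 160 118 103 159 176 176 178 178
 177 175 177 176 176 178 146 103  89  89  87  86  87  86  89  89  91  89]
244 [192 179 183 191 197 198 198 196 181 174 146 115 158 180 178 175 177 178
 175 177 178 180 177 178 137  95  87 107 116 110 104  95  86  87  89  87]
250 [202 201 200 198 195 196 196 189 189 184 139 108 160 181 178 176 177 176
 177 180 180 179 180 161 111  86  87 104 114 114 114 117 119 115 110 106]
```

The scene crop shows the nose on the sill between the ears, and the top profile puts it about 1 mm toward -x (walls at rows 239–254, ears at 236.5–255). The moment jump marks contact at a sill height of about 0.0785 m. Next: loosen to a compliant grip, shift 1 mm sideways and slide in.

```bash

python3 -m jog '[[[-1,0,0.0005,0,0],[-1,0,0.001,0,0],[-1,0,0.001,0,0],[-1,0,0.001,0,0]]]' 4 | grep grip; python3 f.py
python3 -m jog '[[[-1,0.002,0,0,0],[-1,0.005,0,0,0],[-1,0.008,0,0,0],[-1,0.011,0,0,0],[-1,0.013,0,0,0]]]' >/dev/null; python3 f.py
python3 -m jog '[[[-1,0.002,0,0,0],[-1,0.005,0,0,0],[-1,0.007,0,0,0],[-1,0.009,0,0,0],[-1,0.009,0,0,0]]]' >/dev/null; python3 f.py; python3 rel.py 0 0.0927
```

```text
grip_force: 4.0
F [-0.16 -0.04 -1.31] M [-0.017 -0.103 -0.004] sd [0.035 0.029 0.031] z [ 0.5319 -0.0088  0.0927] t 16.45
F [-0.11  0.4  -1.6 ] M [ 0.029 -0.097  0.003] sd [0.029 0.024 0.015] z [0.5314 0.0043 0.0927] t 17.07
F [-0.26  0.16 -0.6 ] M [ 0.026 -0.108  0.022] sd [0.053 0.029 0.016] z [0.5311 0.0131 0.0927] t 17.68
tx -0.0006 ty -0.0010 tz -0.0000 turn 0.0006 [0.5311 0.0131 0.0927] [-0.53  0.17 -0.86]
```

```bash

python3 -m jog '[[[-1,0.002,0,0,0],[-1,0.005,0,0,0],[-1,0.008,0,0,0],[-1,0.011,0,0,0],[-1,0.013,0,0,0]]]' >/dev/null; python3 f.py
python3 -m jog '[[[-1,0.003,0,0,0],[-1,0.006,0,0,0],[-1,0.009,0,0,0],[-1,0.012,0,0,0],[-1,0.014,0,0,0]]]' >/dev/null; python3 f.py; python3 rel.py 27 0.0927
python3 -c "
from h import *
snap('scene','s6.png');snap('top','t6.png')
a=cv2.resize(cv2.imread('pics/s6.png')[165:265,295:395],(400,400),interpolation=cv2.INTER_CUBIC)
b=cv2.resize(cv2.imread('pics/t6.png')[205:285,200:280],(400,400),interpolation=cv2.INTER_CUBIC)
cv2.imwrite('pics/c6.png',np.hstack([a,b]))"
```

```text
F [-0.23 -0.41 -0.88] M [-0.059 -0.109  0.015] sd [0.014 0.016 0.01 ] z [0.5306 0.0262 0.0927] t 18.3
F [ 0.18  0.02 -0.69] M [ 0.014 -0.133 -0.005] sd [0.032 0.025 0.051] z [0.5301 0.0404 0.0927] t 18.92
tx -0.0009 ty -0.0010 tz 0.0000 turn 0.0007 [0.5301 0.0404 0.0927] [ 0.71  0.06 -0.27]
```

View pics/c6.png

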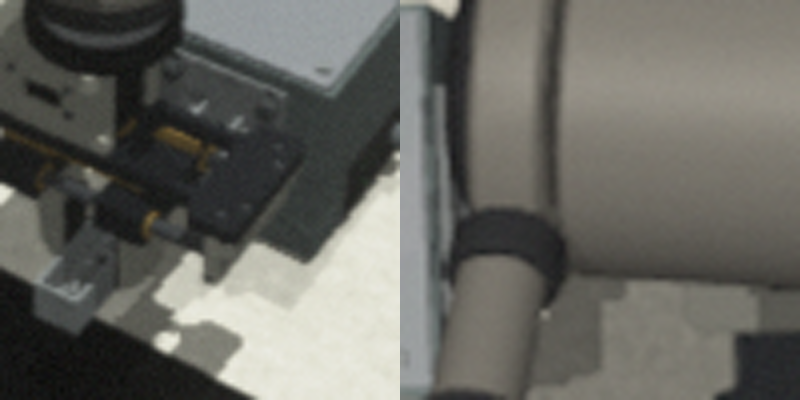

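The scene crop shows the chute's rear end at about (60,290) and its nose through the slot; the top view is blocked by the arm. I'll check for slip numerically.

```bash
python3 -c "
from h import *
for dx in(-.013,.013):
  for r in (.036,.046,.056): print(dx,r,((w2px('scene',[.5318+dx,.0404-r,.1045])-[295,165])*4).round(0))"
python3 -m jog '[[[-1,0.0003,0,-0.003,0],[-1,0.0006,0,-0.006,0],[-1,0.001,0,-0.009,0],[-1,0.0016,0,-0.012,0],[-1,0.0016,0,-0.012,0]]]' 3 >/dev/null; python3 f.py
```

```text
-0.013 0.036 [ 43. 272.]
-0.013 0.046 [ 32. 284.]
-0.013 0.056 [ 20. 296.]
0.013 0.036 [ 85. 294.]
0.013 0.046 [ 74. 306.]
0.013 0.056 [ 62. 318.]
F [ 0.47 -1.04 -0.96] M [-0.135 -0.109  0.012] sd [0.029 0.018 0.038] z [0.53   0.0416 0.1047] t 19.63
```

```bash
python3 f.py; python3 f.py; python3 -m jog '[[[-1,0.0006,0,-0.002,0],[-1,0.0012,0,-0.004,0],[-1,0.002,0,-0.006,0],[-1,0.002,0,-0.006,0]]]' 3 | grep grip; python3 f.py;python3 f.py
```

```text
F [-0.06 -1.09 -1.38] M [-0.146 -0.156 -0.008] sd [0.017 0.021 0.019] z [0.53   0.0416 0.1046] t 19.83
F [ 0.23 -0.24 -0.35] M [-0.146 -0.14   0.004] sd [0.02  0.035 0.021] z [0.53   0.0417 0.1046] t 20.03
grip_force: 3.0
F [-0.39 -0.62 -0.71] M [-0.113 -0.108 -0.009] sd [0.02  0.01  0.014] z [0.53   0.0437 0.1107] t 20.57
F [-0.44 -1.   -0.72] M [-0.084 -0.1   -0.006] sd [0.021 0.025 0.027] z [0.5299 0.0437 0.1107] t 20.77
```

```bash
python3 -m jog '[[[-1,0.0007,0,-0.0025,0],[-1,0.0015,0,-0.005,0],[-1,0.0023,0,-0.0075,0],[-1,0.0032,0,-0.01,0],[-1,0.0032,0,-0.01,0]]]' 3 | grep grip; python3 f.py;python3 f.py
python3 -m jog '[[[-1,0.001,0,-0.0025,0],[-1,0.002,0,-0.005,0],[-1,0.003,0,-0.0075,0],[-1,0.0042,0,-0.0104,0],[-1,0.0042,0,-0.0104,0]]]' 3 | grep grip; python3 f.py;python3 f.py
```

```text
grip_force: 3.0
F [ 0.47 -0.75 -0.16] M [-0.103 -0.118  0.   ] sd [0.021 0.016 0.017] z [0.5299 0.0469 0.1207] t 21.38
F [-0.05 -0.47 -1.04] M [-0.077 -0.127 -0.011] sd [0.026 0.031 0.023] z [0.5299 0.0468 0.1206] t 21.58
grip_force: 3.0
F [-0.12 -0.15 -0.95] M [-0.098 -0.087 -0.005] sd [0.029 0.044 0.023] z [0.5297 0.0511 0.1311] t 22.2
F [ 0.09 -0.31 -0.67] M [-0.041 -0.111 -0.022] sd [0.04  0.024 0.038] z [0.5297 0.051  0.131 ] t 22.4
```

Still bearing (Fz about -0.8 N against -1.6 N hanging free). On to 27°.

```bash
python3 -m jog '[[[-1,0.001,0,-0.0025,0],[-1,0.0022,0,-0.005,0],[-1,0.0035,0,-0.0075,0],[-1,0.005,0,-0.0096,0],[-1,0.005,0,-0.0096,0]]]' 3 | grep grip; python3 f.py;python3 f.py
python3 -m jog '[[[-1,0.001,0,-0.002,0],[-1,0.0023,0,-0.004,0],[-1,0.0035,0,-0.006,0],[-1,0.0045,0,-0.0077,0],[-1,0.0045,0,-0.0077,0]]]' 3 | grep grip; python3 f.py;python3 f.py;python3 f.py
```

```text
grip_force: 3.0
F [-0.06 -0.43 -0.62] M [-0.044 -0.104 -0.018] sd [0.041 0.04  0.012] z [0.5295 0.0561 0.1408] t 23.02
F [ 0.29  0.09 -0.3 ] M [-0.014 -0.103  0.013] sd [0.028 0.029 0.021] z [0.5295 0.0561 0.1407] t 23.22
grip_force: 3.0
F [-0.35 -0.06  0.2 ] M [ 0.005 -0.122  0.006] sd [0.02  0.031 0.039] z [0.5293 0.0606 0.1484] t 23.83
F [ 0.16  0.39 -0.46] M [ 0.006 -0.117 -0.009] sd [0.04  0.012 0.021] z [0.5293 0.0606 0.1484] t 24.03
F [-0.62  0.31 -0.71] M [ 0.032 -0.109  0.001] sd [0.017 0.024 0.017] z [0.5293 0.0606 0.1484] t 24.23
```

```bash
python3 -m jog '[[[-1,0,0,0,0],[-1,0,0,0,0],[-1,0,0,0,0],[-1,0,0,0,0],[-1,0,0,0,0]]]' 3 | grep grip; python3 f.py;python3 -c "
from h import *
s=snap('scene','s7.png');t=snap('top','t7.png')
P=w2px('scene',[.53,0.02,.16]).astype(int);print(P)
a=cv2.resize(cv2.imread('pics/s7.png')[160:260,290:390],(600,600),interpolation=cv2.INTER_CUBIC)
b=cv2.resize(cv2.imread('pics/t7.png')[190:290,210:240],(180,600),interpolation=cv2.INTER_CUBIC)
cv2.imwrite('pics/c7.png',np.hstack([a,b]))"
```

```text
grip_force: 3.0
F [ 0.17  0.35 -0.14] M [ 0.055 -0.1    0.019] sd [0.025 0.021 0.026] z [0.5293 0.0606 0.1484] t 24.85
[314 211]
```

View pics/c7.png

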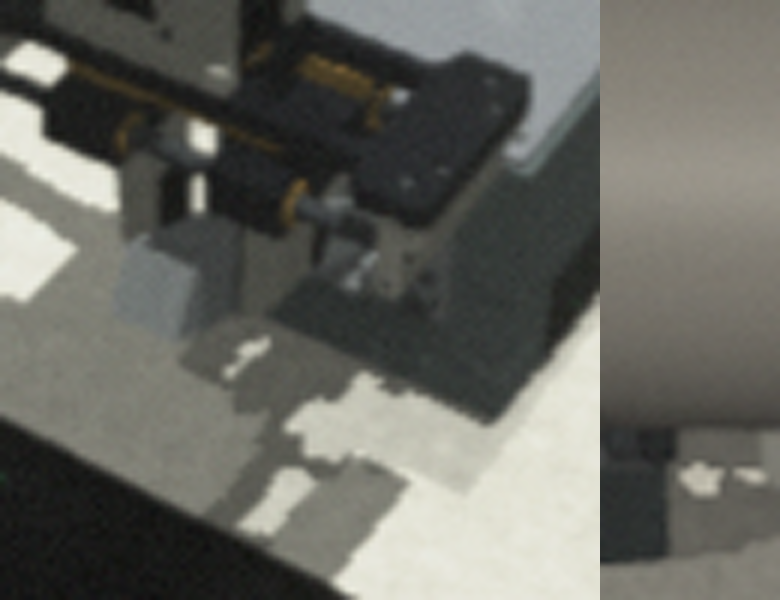

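The scene crop shows the chute steeply tipped, its closed rear at about (160,290) raised and its nose in the slot; the spacers are hidden. I'll tip slightly more, give it a small shake, then weigh it.

```bash
python3 -m jog '[[[-1,0.0008,0,-0.001,0],[-1,0.0014,0,-0.002,0],[-1,-0.0006,0,-0.002,0],[-1,0.0014,0,-0.002,0],[-1,0.0014,0,-0.002,0]]]' 3 | grep grip; 
python3 -m jog '[[[-1,-0.002,0,0,0],[-1,0,0,0,0],[-1,-0.002,0,0,0],[-1,0,0,0,0],[-1,0,0,0,0]]]' 3 | grep grip
python3 -m jog '[[[-1,0,0,0,0],[-1,0,0,0,0],[-1,0,0,0,0],[-1,0,0,0,0],[-1,0,0,0,0]]]' 3 | grep grip;python3 f.py;python3 f.py
python3 -m jog '[[[-1,0,0,0,0],[-1,0,0,0,0],[-1,0,0,-0.001,0],[-1,0,0,-0.0015,0],[-1,0,0,-0.0015,0]]]' 50 | grep grip;python3 f.py;python3 f.py;python3 f.py;python3 f.py
```

```text
grip_force: 3.0
grip_force: 3.0
grip_force: 3.0
F [ 0.33  0.13 -0.65] M [ 0.006 -0.134 -0.018] sd [0.015 0.03  0.011] z [0.5293 0.062  0.1504] t 26.4
F [ 0.4   0.01 -0.87] M [ 0.041 -0.113 -0.019] sd [0.032 0.021 0.018] z [0.5293 0.062  0.1504] t 26.6
grip_force: 50.0
F [-0.22 -0.09 -1.63] M [-0.178 -0.076 -0.006] sd [0.03  0.008 0.023] z [0.5292 0.0619 0.1519] t 27.22
F [-0.04 -0.33 -1.35] M [-0.192 -0.087  0.018] sd [0.017 0.018 0.018] z [0.5292 0.0619 0.1519] t 27.42
F [-0.5  -0.3  -1.24] M [-0.186 -0.068  0.023] sd [0.017 0.027 0.014] z [0.5292 0.0619 0.1519] t 27.62
F [ 0.21 -0.2  -1.25] M [-0.189 -0.084  0.011] sd [0.017 0.02  0.033] z [0.5293 0.0619 0.1519] t 27.82
```

```bash
python3 -c "
from h import *
d=np.array([-.0366,.9993,0]);l=np.array([.9993,.0366,0]);z=np.array([0,0,1.])
for th in (18,22,26,30):
  t=np.radians(th);ax=np.cos(t)*d-np.sin(t)*z;up=np.sin(t)*d+np.cos(t)*z
  P=np.array([.5293,.0606,.1484+.0033])  # pivot ~18mm above floor
  Q=[((w2px('scene',P-.046*ax+s*.013*l+h*up)-[290,160])*6).round(0) for s in(-1,1) for h in(.008,-.018)]
  print(th,*Q)
g=cv2.imread('pics/s7.png',0)
"
```

```text
18 [115. 268.] [102. 336.] [182. 298.] [169. 366.]
22 [118. 259.] [102. 329.] [185. 289.] [168. 359.]
26 [120. 250.] [102. 321.] [188. 280.] [169. 351.]
30 [124. 241.] [103. 313.] [191. 270.] [169. 343.]
```

Tilt checks out at about 28–30°. Now I lower back to level along the same path, at low grip.

```bash
python3 -m jog '[[[-1,0,0,0,0],[-1,0,0,0,0],[-1,-0.0005,0,0.001,0],[-1,-0.001,0,0.002,0],[-1,-0.0015,0,0.003,0]]]' 3 | grep grip
python3 -m jog '[[[-1,-0.0015,0,0.0025,0],[-1,-0.003,0,0.005,0],[-1,-0.0045,0,0.0075,0],[-1,-0.0058,0,0.01,0],[-1,-0.007,0,0.0125,0]]]' 3 |grep force
python3 -m jog '[[[-1,-0.0012,0,0.0025,0],[-1,-0.0024,0,0.005,0],[-1,-0.0035,0,0.0075,0],[-1,-0.0045,0,0.01,0],[-1,-0.0055,0,0.0125,0]]]' 3 |grep force
python3 f.py
python3 -m jog '[[[-1,-0.0009,0,0.0025,0],[-1,-0.0018,0,0.005,0],[-1,-0.0026,0,0.0075,0],[-1,-0.0034,0,0.01,0],[-1,-0.0041,0,0.0125,0]]]' 3 |grep force
python3 f.py; python3 rel.py 28 .0927
```

```text
grip_force: 3.0
contact_force: [-0.0, -0.1, 0.1]
grip_force: 3.0
contact_force: [0.5, -0.4, -0.2]
grip_force: 3.0
contact_force: [-0.7, 0.9, -0.5]
grip_force: 3.0
tx -0.0033 ty -0.0010 tz 0.0184 turn 0.0004 [0.5299 0.0438 0.1111] [-0.71  0.92 -0.52]Traceback (most recent call last):
  File "f.py", line 3, in <module>
    for i in range(4): robot.read_camera('scene'); o=robot.observe(); F.append(o['contact_force']);M.append(o['torque'])
                       ~~~~~~~~~~~~~~~~~^^^^^^^^^
ValueError: 200 camera calls are used up
Traceback (most recent call last):
  File "f.py", line 3, in <module>
    for i in range(4): robot.read_camera('scene'); o=robot.observe(); F.append(o['contact_force']);M.append(o['torque'])
                       ~~~~~~~~~~~~~~~~~^^^^^^^^^
ValueError: 200 camera calls are used up
```

```bash
cat > o.py <<'E'
from cell import robot
o=robot.observe();print(o['contact_force'].round(2),o['torque'].round(3),o['tool_pos'].round(4),round(o['time'],2))
E
python3 -m jog '[[[-1,-0.0006,0,0.0025,0],[-1,-0.0012,0,0.005,0],[-1,-0.0017,0,0.0075,0],[-1,-0.0021,0,0.01,0],[-1,-0.0025,0,0.0125,0]]]' 3 >/dev/null;python3 o.py
python3 -m jog '[[[-1,-0.0002,0,0.002,0],[-1,-0.0004,0,0.004,0],[-1,-0.0006,0,0.0055,0],[-1,-0.0006,0,0.0059,0],[-1,-0.0006,0,0.0059,0]]]' 3 >/dev/null;python3 o.py
for i in 1 2 3; do python3 -m jog '[[[-1,0,0,0,0]]]' 3 >/dev/null;python3 o.py;done
```

```text
[ 0.04 -0.26 -0.88] [-0.062 -0.074 -0.037] [0.53   0.0413 0.0987] 30.0
[ 0.07 -1.53  0.48] [-0.183 -0.095  0.015] [0.5301 0.0407 0.093 ] 30.42
[ 0.12 -1.03 -0.18] [-0.27  -0.081 -0.013] [0.5301 0.0407 0.093 ] 30.5
[-0.38 -2.33  0.27] [-0.243 -0.129 -0.016] [0.53   0.0408 0.0931] 30.58
[-0.75 -1.04 -0.03] [-0.268 -0.112 -0.025] [0.5301 0.0408 0.0931] 30.67
```

```bash

python3 -m jog '[[[-1,-0.002,0,0,0],[-1,-0.004,0,0,0],[-1,-0.006,0,0,0],[-1,-0.006,0,0,0]]]' 8 >/dev/null;python3 o.py
python3 -m jog '[[[-1,0,0,0,0]]]' >/dev/null;python3 o.py
python3 -m jog '[[[-1,-0.003,0,0,0],[-1,-0.006,0,0,0],[-1,-0.009,0,0,0],[-1,-0.011,0,0,0],[-1,-0.011,0,0,0]]]' >/dev/null;python3 o.py
python3 -m jog '[[[-1,0,0,0,0]]]' >/dev/null;python3 o.py
python3 -m jog '[[[-1,-0.003,0,0,0],[-1,-0.006,0,0,0],[-1,-0.009,0,0,0],[-1,-0.011,0,0,0],[-1,-0.011,0,0,0]]]' >/dev/null;python3 o.py
python3 -m jog '[[[-1,0,0,0,0]]]' >/dev/null;python3 o.py
```

```text
[-0.61 -1.26 -0.66] [-0.23  -0.066  0.055] [0.5303 0.0344 0.093 ] 31.0
[ 1.09 -0.47 -0.55] [-0.234 -0.11  -0.033] [0.5303 0.0345 0.093 ] 31.08
[-0.02 -0.4  -0.68] [-0.19  -0.079  0.024] [0.5307 0.0233 0.093 ] 31.5
[-0.24 -0.55 -0.38] [-0.137 -0.134 -0.015] [0.5307 0.0236 0.093 ] 31.58
[-0.25  0.68 -0.61] [-0.049 -0.123 -0.023] [0.5311 0.0123 0.093 ] 32.0
[-0.13  1.38 -1.  ] [-0.037 -0.079  0.003] [0.5311 0.0127 0.093 ] 32.08
```

```bash

python3 -m jog '[[[-1,0,0,0,0],[-1,-0.003,0,0,0],[-1,-0.008,0,0,0],[-1,-0.014,0,0,0],[-1,-0.02,0,0,0]]]' 50 >/dev/null;python3 o.py
python3 -m jog '[[[-1,-0.01,0,-0.001,0],[-1,-0.02,0,-0.002,0],[-1,-0.035,0,-0.006,0],[-1,-0.05,0,-0.012,0],[-1,-0.06,0,-0.015,0]]]' >/dev/null;python3 o.py
for i in 1 2 3 4 5 6 7 8; do python3 -m jog '[[[-1,0,0,0,0]]]' >/dev/null;python3 o.py;done
```

```text
[-0.    0.57 -1.54] [-0.036 -0.123 -0.026] [ 0.5319 -0.0078  0.093 ] 32.5
[ 0.42  1.62 -0.72] [-0.063 -0.062  0.013] [ 0.5344 -0.0693  0.1086] 32.92
[ 0.93  1.23 -0.45] [-0.105 -0.113 -0.02 ] [ 0.5347 -0.0697  0.1088] 33.0
[-0.44  0.22  0.1 ] [-0.068 -0.089 -0.024] [ 0.534  -0.0678  0.108 ] 33.08
[-0.5   0.58 -1.2 ] [-0.059 -0.077  0.058] [ 0.5337 -0.0669  0.1077] 33.17
[ 0.22 -0.18 -1.77] [-0.053 -0.095 -0.008] [ 0.5338 -0.0665  0.1077] 33.25
[ 0.23 -0.62  0.01] [-0.07  -0.1   -0.033] [ 0.5338 -0.0664  0.1078] 33.33
[-0.33 -0.06 -0.74] [-0.054 -0.133  0.027] [ 0.5339 -0.0666  0.1078] 33.42
[ 0.34 -0.31 -1.74] [-0.071 -0.119  0.045] [ 0.534  -0.0667  0.1079] 33.5
[ 0.04  0.06 -0.64] [-0.059 -0.085 -0.041] [ 0.534  -0.0668  0.1079] 33.58
```

```bash

python3 -m jog '[[[-1,-0.02,-0.01,0,0.03],[-1,-0.05,-0.02,0,0.08],[-1,-0.085,-0.035,0,0.13],[-1,-0.12,-0.048,0,0.185],[-1,-0.15,-0.06,0,0.185]]]' >/dev/null
for i in 1 2 3 4 5 6 7 8 9 10 11 12 13 14 15 16 17 18; do python3 -m jog '[[[-1,0,0,0,0]]]' >/dev/null;python3 o.py;done > w.txt; tail -1 w.txt
python3 -c "
import re,numpy as np
a=np.array([[float(x) for x in re.findall(r'-?\d+\.\d*',l)] for l in open('w.txt')][3:]);print(a.mean(0).round(3),(a.std(0)/len(a)**.5).round(3))"
python3 -c "
from h import *
s=robot.observe();p=s['tool_pos'];y=s['tool_rot'][2];d=np.array([.4793,-.2334])-p[:2]
print(p,y,d@[np.cos(y),np.sin(y)],d@[np.sin(y),-np.cos(y)],y-1.422)"
```

```text
[-0.39  0.16 -1.71] [-0.083 -0.041  0.002] [ 0.4796 -0.2193  0.108 ] 35.5
[ 2.1900e-01  3.0000e-02 -1.0240e+00 -5.2000e-02 -8.4000e-02  6.0000e-03
  4.8000e-01 -2.1900e-01  1.0800e-01  3.4917e+01] [0.087 0.126 0.151 0.009 0.008 0.008 0.    0.    0.    0.093]
[ 0.47964107 -0.21926781  0.1079981 ] 1.4227637817100938 -0.01402793459534019 0.001747047524333228 0.000763781710093836
```

```bash

for i in $(seq 84); do python3 -m jog '[[[-1,0,0,0,0]]]' >/dev/null;python3 o.py;done > w2.txt
python3 -c "
import re,numpy as np
a=np.array([[float(x) for x in re.findall(r'-?\d+\.\d*',l)] for l in open('w2.txt')]);print(a.mean(0).round(3),(a.std(0)/len(a)**.5).round(3))
a=np.vstack([a,[[float(x) for x in re.findall(r'-?\d+\.\d*',l)] for l in open('w.txt')][3:]]);print(a.mean(0).round(3))"
```

```text
[ 3.9000e-02 -6.9000e-02 -9.0000e-01 -5.4000e-02 -8.1000e-02 -2.0000e-03
  4.8000e-01 -2.1900e-01  1.0800e-01  3.9042e+01] [0.055 0.05  0.066 0.003 0.004 0.003 0.    0.    0.    0.22 ]
[ 6.6000e-02 -5.4000e-02 -9.1800e-01 -5.3000e-02 -8.2000e-02 -1.0000e-03
  4.8000e-01 -2.1900e-01  1.0800e-01  3.8417e+01]
```

```bash

python3 -m jog '[[[-1,-0.005,0.0005,0.02,0],[-1,-0.01,0.001,0.045,0],[-1,-0.014,0.0017,0.068,0],[-1,-0.014,0.0017,0.08,0],[-1,-0.014,0.0017,0.086,0]]]' >/dev/null;python3 o.py
python3 -m jog '[[[-1,0,0,0,0],[-1,0,0,0.001,0],[-1,0,0,0.003,0],[-1,0,0,0.005,0],[-1,0,0,0.005,0]]]' 4 >/dev/null;python3 o.py
python3 -m jog '[[[-1,0,0,0,0],[-1,0,0,0,0]]]' >/dev/null;python3 o.py
python3 -m jog '[[[-0.2,0,0,0,0],[-0.1,0,0,0,0],[0,0,0,0,0],[0.2,0,0,0,0],[0.4,0,0,0,0]]]' >/dev/null;python3 o.py
python3 -m jog '[[[1,0,0,0,0],[1,0,0,0,0],[1,0,0,0,0],[1,0,0,0,0],[1,0,0,0,0]]]'
```

```text
[-1.29 -0.35 -1.  ] [-0.039 -0.038  0.024] [ 0.4783 -0.233   0.0201] 42.92
[ 0.66  0.37 -0.11] [ 0.019 -0.091 -0.025] [ 0.4797 -0.2336  0.0176] 43.33
[0.98 0.51 1.85] [ 0.041 -0.122  0.019] [ 0.4796 -0.2335  0.0175] 43.5
[ 1.8  -0.85 -0.17] [-0.057 -0.048 -0.043] [ 0.4792 -0.2334  0.017 ] 43.92
time: 44.33
tool_pos: [0.4793, -0.2334, 0.017]
tool_rot: [3.142, 0.0, 1.423]
contact_force: [0.2, 0.4, 0.2]
opening: 0.0878
grip_force: 0.0
```

```bash

python3 -m jog '[[[1,0,0,-0.005,0],[1,0,0,-0.02,0],[1,0,0,-0.045,0],[1,0,0,-0.07,0],[1,0,0,-0.09,0]]]' >/dev/null
for i in $(seq 50); do python3 -m jog '[[[1,0,0,0,0]]]' >/dev/null;python3 o.py;done > w3.txt
python3 -c "
import re,numpy as np
a=np.array([[float(x) for x in re.findall(r'-?\d+\.\d*',l)] for l in open('w3.txt')][3:]);print(a.mean(0).round(3),(a.std(0)/len(a)**.5).round(3))"
```

```text
[-1.90e-02 -1.30e-02 -5.00e-02 -1.80e-02 -9.10e-02 -2.00e-03  4.79e-01
 -2.33e-01  1.07e-01  4.70e+01] [0.077 0.059 0.061 0.004 0.005 0.004 0.    0.    0.    0.165]
```

Sensor bias is about 0 N, and the lifted chute weighed 0.87 N against 1.08 N nominal empty and 1.27 N with one spacer left. I take it as empty, and the gripper is clear of everything.

```bash
python3 -c "
from cell import robot
print(robot.hand_in())"
```

```text
the job is handed in; nothing more can be done
None
```

I handed the job in at about 49 s with the chute back on the mat: all four spacers going into the hopper is inferred from weighing the chute empty, and the flap shutting and final lie from force readings, as the camera calls had run out.

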